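# Shut and latch the feeder tub

## Robot

A 7-joint arm with a two-finger parallel gripper is mounted at the origin on the work surface. World frame = base frame: x ahead of the robot, y to its left, z up, the work surface at z = 0. Lengths are in m, angles in rad, forces in N, time in s.
With the tool pointing down it reaches from about 0.425 to 1.025 m from the base axis. Payload 3.6 kg.
Tool frame: the origin (TCP) lies between the finger pads; the fingertips stand 25 mm ahead of it and the grasp point (between the pads) lies 6 mm ahead of it; z points along the fingers, y is the line along which they close (so a half turn about z gives the same grasp; the last joint's range is limited). The gripper opens to 85 mm and grips with 20 to 120 N. Pads are 22 mm wide; open, the fingers measure 114 mm over their backs; the gripper's body (76 mm by 85 mm) begins 54 mm behind the grasp point. The pads swing forward as they close: fully open they stand 13 mm farther back than shut.
Start: joints at [1.042, 0.591, 0.048, 1.609, -0.033, 0.943, -0.034], TCP at [0.305, -0.658, 0.222] pointing down, gripper open.
Joint ranges: [-2.69, 2.69], [-0.47, 2.24], [-1.27, 1.36], [0.19, 2.51], [-1.53, 4.68], [0.08, 2.07], [-3.09, 3.09]. Speed limits (rad/s): [2.57, 2.57, 3.14, 3.14, 3.14, 3.14, 3.14].

## Interface

Orientations are given as a unit quaternion [w, x, y, z].
In Python, from bench import env, vision, close_job gives the robot as it stands.
- The arm moves only by the tool send_rows, never from a script. Its argument "deltas" is a list of rows, each a list of 7 numbers: the closure, from 0 (fully open) to 1 (shut), then the shift along the tool's x, y, z scaled (see below), then the turn, a rotation vector about the tool's x, y, z scaled (see below). In form: [[fingers, dx, dy, dz, ax, ay, az], ...]. A call has 1 to 5 rows; each row is the pose to reach, as a shift and turn from the pose commanded when the call began, along the tool's axes at that moment; what a row does not reach only later rows make up. The controller multiplies each number of a shift by 0.12 m and each number of a turn by pi/4 rad. A row lasts 1/8 s, in which the tool goes at most 62.5 mm and 10.7 degrees, less where a joint would pass 70% of its speed; a pose out of reach is approached as far as the arm can. A call with a number of a shift or a turn outside -1 to 1 is refused whole. A call with a gripper value outside its range is refused whole. The fingers move at their own pace and stop on an object; "force" is the grip in N (left out, the last holds). Time passes only in rows, so rows that repeat a pose let the fingers close. It gives the time, the measured TCP pose, the force, the opening and the grip force at its end, in the units of the state.
- env.read_state(): the state, without advancing time (a new reading comes with each control period).
- vision.read_camera(name): name is "scene" or "top" or "wrist"; returns (picture, depth): 420x560x3 uint8, red, green, blue; 420x560 float32, m along the optical axis (not along the pixel's ray), 0 where there is no reading.
- vision.camera_info(name): a dict with "fx", "fy", "cx", "cy" (pixels), "extrinsics" (4x4, takes a point from camera to world coordinates). Camera axes: x right, y down, z forward; pixel columns grow to the right and rows downward; lengths in m; the calibration is good to about 2 mm. A picture is of the moment at which its call begins: read the wrist's pose just before it. camera_info takes no time and is no camera call; for the wrist camera it gives the pose at the moment of the call.
- close_job(): hands the job in; it is judged then, once.
The state is a dict: "time_s": time; "joint_pos": joint angles; "joint_velocities": joint speeds; "tau": joint torques, N m; "position": TCP position; "ee_rot": TCP orientation; "force": force on the tool from outside, world axes, zero at the start; "ft_torque": the same for the moment, N m; "gripper_width": finger opening in m; "gripper_force": force on a finger pad.
Only numpy, scipy, OpenCV 4.12 (cv2) and the standard library are available. Lean on these libraries where they do the work, as an engineer would, in place of code of your own. Each camera call takes 0.05 s, during which the arm holds its last target. There are 200 camera calls.

## Task

Of the two clear tubs with raised lids, close the one with the orange latch button: gently push its lid fully shut, then press the orange button fully home, and move the hand clear. Leave the tub with the blue button airing, its lid and button untouched, and do not lift or shove the tubs or disturb anything else on the shelf.

Things in the scene. Friction and masses are not known exactly. Their poses are not given: they have to be found in the camera images.
- tub_orange: Clear plastic tub, 160 mm (its x) by 150 mm (its y) by 75 mm tall, loose on the shelf, about 0.8 kg with its contents, carrying a hinged clear lid with white edges and an orange latch button. Origin: centre of its underside. Its x axis points from the latch side to the hinge side, z up. It stands turned up to 0.45 rad either way from the world's x.
- lid_orange (a joint): Angle of the lid of the tub with the orange button, rad: 0 = flat shut, grows as its latch edge (towards the robot) rises; starts 0.35 to 0.7. A stiff hinge along the far (+x) top edge of the tub: it stays where it is left, and about 1 to 2 N down on the thumb pad moves it. The lid is 160 x 150 mm, 6 mm thick, and when shut its top is 82 mm above the shelf.
- button_orange (a joint): Travel of the orange latch button into the lid, m: 0 = standing out, 0.008 = fully home. It has no return spring: it takes about 4 N to press and stays where it is pushed. It moves square to the lid.
- orange_pad (a point): Centre of the matt grey thumb pad (36 x 46 mm, level with the lid's top face) by the latch edge of the lid with the orange button; moves with the lid. 135 mm from the hinge line, 35 mm to the tub's -y side of its middle (the robot's right); the button is on the other side. Axes: those of the lid (x towards the hinge, z out of the lid's top).
- orange_button_top (a point): Centre of the top face of the orange latch button, 22 mm across, standing 12 mm above the lid's top (4 mm when home, 1 mm above its white collar, 34 mm across). 132 mm from the hinge line, 35 mm to the tub's +y side. Axes: those of the lid.
- orange_hinge (a point): Middle of the hinge line of the lid with the orange button, 80 mm to the +x side of the tub's middle and 76 mm above the shelf (6 mm below the lid's top when shut). Its y axis is the hinge line; it turns with the lid.
- tub_blue: Clear plastic tub, 160 mm (its x) by 150 mm (its y) by 75 mm tall, loose on the shelf, about 0.8 kg with its contents, carrying a hinged clear lid with white edges and a blue latch button. Origin: centre of its underside. Its x axis points from the latch side to the hinge side, z up. It stands turned up to 0.45 rad either way from the world's x.
- lid_blue (a joint): Angle of the lid of the tub with the blue button, rad: 0 = flat shut, grows as its latch edge (towards the robot) rises; starts 0.35 to 0.7. A stiff hinge along the far (+x) top edge of the tub: it stays where it is left, and about 1 to 2 N down on the thumb pad moves it. The lid is 160 x 150 mm, 6 mm thick, and when shut its top is 82 mm above the shelf.
- button_blue (a joint): Travel of the blue latch button into the lid, m: 0 = standing out, 0.008 = fully home. It has no return spring: it takes about 4 N to press and stays where it is pushed. It moves square to the lid.
- blue_pad (a point): Centre of the matt grey thumb pad (36 x 46 mm, level with the lid's top face) by the latch edge of the lid with the blue button; moves with the lid. 135 mm from the hinge line, 35 mm to the tub's -y side of its middle (the robot's right); the button is on the other side. Axes: those of the lid (x towards the hinge, z out of the lid's top).
- blue_button_top (a point): Centre of the top face of the blue latch button, 22 mm across, standing 12 mm above the lid's top (4 mm when home, 1 mm above its white collar, 34 mm across). 132 mm from the hinge line, 35 mm to the tub's +y side. Axes: those of the lid.
- blue_hinge (a point): Middle of the hinge line of the lid with the blue button, 80 mm to the +x side of the tub's middle and 76 mm above the shelf (6 mm below the lid's top when shut). Its y axis is the hinge line; it turns with the lid.
- dish: Sage green ceramic dish, 90 mm across, 30 mm tall, loose, to one outer side of the tubs. Origin: centre of its underside.
- slate: Dark slate tile 100 x 100 x 8 mm, loose, to the other outer side. Origin: centre of its underside.
- probe_holder: Black plastic thermometer probe holder with a steel probe, 40 x 30 mm, 62 mm tall, loose, between the two tubs. Origin: centre of its underside.
- loose_tongs: Steel feeding tongs lying on the shelf between the robot and the tubs, 150 mm long (its x), 11 mm wide, 12 mm tall, loose. Origin: centre of its underside.
- rack: Slotted bamboo rack, 70 x 160 mm, with three feeding tongs standing in it, 190 mm tall, loose, behind the tubs (farther back, beyond x = 0.77, a cork bark hide and a white thermostat box, up to 90 mm tall, are fixed to the shelf). Origin: centre of its underside.
Not all that is in view belongs to the job. Leave any pink look-alike of the tub_orange alone. What is shaped like the tub_blue but turquoise is not meant.

How it is judged:
At the end, for the whole second after the job is handed in: Orange tub: lid shut within 0.04 rad, button in at least 6.5 of 8 mm, tub upright, at rest, within 30 mm of its start. Blue tub as found: thumb pad within 12 mm, lid raised, button out within 2 mm. Dish, slate, probe holder and all tongs within 15 mm of their places (value of joint lid_orange below 0.04 rad and value of joint button_orange above 0.0065 m and distance of tub_orange from where it was at the start of the episode below 0.03 m and angle between tub_orange's own z axis and vertical below 0.05 rad and linear speed of tub_orange below 0.01 m/s and value of joint lid_blue above 0.25 rad and value of joint button_blue below 0.002 m and distance of blue_pad from where it was at the start of the episode below 0.012 m and distance of each of dish, slate, probe_holder, loose_tongs, rack from where it was at the start of the episode below 0.015 m); the robot touches nothing.
It fails at once if the orange button is pressed in more than 4 mm while its lid stands open more than 0.1 rad (value of joint button_orange above 0.004 m and value of joint lid_orange above 0.1 rad).
It fails at once if the orange-button tub is pushed with more than 40 N (contact force between the arm and tub_orange above 40 N).
It fails at once if the orange-button tub is shoved more than 30 mm, lifted 10 mm or tipped (distance of tub_orange from where it was at the start of the episode above 0.03 m or (height (world z) of tub_orange above 0.01 m or angle between tub_orange's own z axis and vertical above 0.12 rad)).
It fails at once if the blue-button tub, its lid or its button is touched (over 0.5 N) or moved (contact force between the arm and tub_blue above 0.5 N or (distance of any of blue_pad, tub_blue from where it was at the start of the episode above 0.012 m or value of joint button_blue above 0.002 m)).
It fails at once if a bystander is moved more than 15 mm (distance of any of dish, slate, probe_holder, loose_tongs, rack from where it was at the start of the episode above 0.015 m).
It also fails if it takes over 40 s, if anything falls off the work surface, if the arm or the gripper's body presses on something with over 40 N, if the wrist force passes 120 N, or if a joint passes its speed limit or range.

## Working session

There is one attempt and no reset: what is moved stays moved. The work goes in short steps, Python scripts to look and compute and a tool call to move; the robot and the scene stay as the last step left them, time stands still between calls to the robot, and variables do not carry over. Pictures are saved under pics/ and viewed, at most 10 in all, crops included, and the job is handed in when it is done.

Besides the shell and the picture viewer there is one more tool, called after ">>>" by a JSON object that holds its "op" and its "data". send_rows: Moves the arm, as the interface text tells. Its arguments: {"type":"object","properties":{"deltas":{"type":"array","items":{"type":"array","items":{"type":"number"}}},"force":{"type":"number"}},"required":["deltas"]}

```bash
mkdir -p pics
python3 - <<'E'
from bench import env, vision
import cv2, numpy as np
s=env.read_state(); print(s['time_s'],s['position'],s['ee_rot'],s['force'],s['gripper_width'])
for n in ['scene','top']:
    p,d=vision.read_camera(n); i=vision.camera_info(n)
    np.savez(f'{n}.npz',p=p,d=d,K=[i['fx'],i['fy'],i['cx'],i['cy']],T=i['extrinsics'])
    cv2.imwrite(f'pics/{n}0.png',cv2.resize(p[:,:,::-1],(800,600),interpolation=cv2.INTER_CUBIC))
    print(n,i)
E
```

```text
0.0 [ 0.30502528 -0.65675397  0.22033606] [-1.09485428e-03  9.76451570e-01  2.15733715e-01 -3.10249025e-04] [0.60270231 0.14827368 1.16782816] 0.08578945485711754
scene {'fx': 403.9346000460431, 'fy': 403.9346000460431, 'cx': 275.3281434899891, 'cy': 210.25382700103066, 'extrinsics': array([[-0.54030306,  0.67435961, -0.50330082,  1.04576965],
       [ 0.84135178,  0.44298783, -0.30965941,  0.33549155],
       [ 0.01413434, -0.59076297, -0.80672135,  0.90837289],
       [ 0.        ,  0.        ,  0.        ,  1.        ]])}
top {'fx': 536.1875818798915, 'fy': 536.1875818798915, 'cx': 271.69033063418766, 'cy': 209.44649559047033, 'extrinsics': array([[ 9.12906311e-03, -9.81807308e-01,  1.89660407e-01,
         2.52687287e-01],
       [-9.99958309e-01, -8.92486251e-03,  1.93075229e-03,
        -2.74809973e-03],
       [-2.02933655e-04, -1.89670125e-01, -9.81847851e-01,
         1.64779033e+00],
       [ 0.00000000e+00,  0.00000000e+00,  0.00000000e+00,
         1.00000000e+00]])}
```

View pics/top0.png

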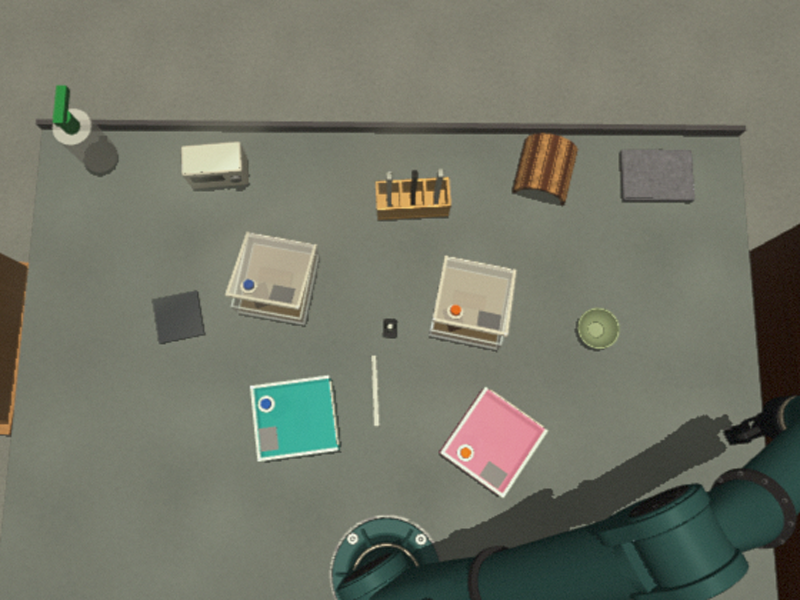

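View pics/scene0.png

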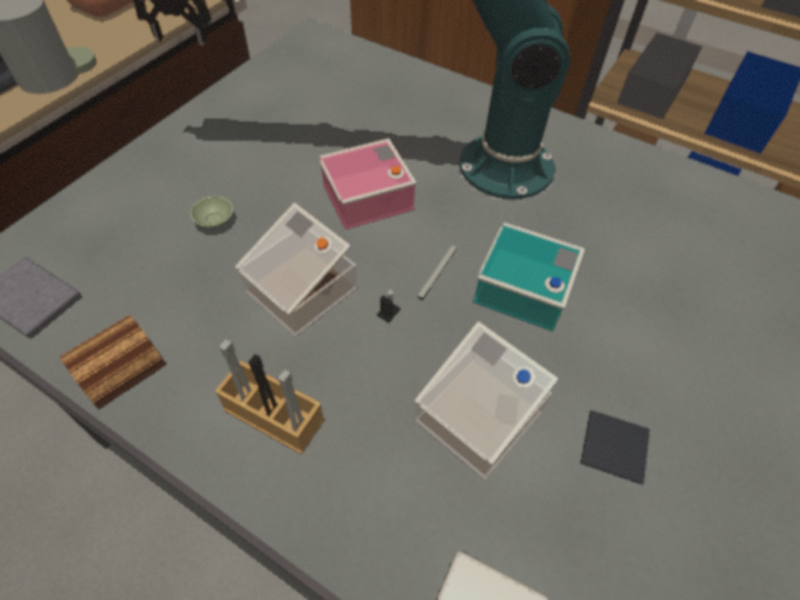

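In the top picture, the orange buttons are at (455,310) on a clear tub with a raised lid and at (465,453) on a pink tub with a flat lid. The blue ones are at (248,285) on a clear raised tub and (266,404) on a turquoise tub. The clear tub at (455,310) fits, being clear with its lid up. I'll confirm it in a crop and measure it.

```bash
cat > h.py <<'E'
import numpy as np
def load(n):
    z=np.load(n+'.npz'); return z['p'],z['d'],z['K'],z['T']
def pts(d,K,T):
    v,u=np.indices(d.shape); c=np.stack([(u-K[2])/K[0]*d,(v-K[3])/K[1]*d,d],-1)
    return c@T[:3,:3].T+T[:3,3]
E
python3 - <<'E'
from h import *; import cv2
out=[]
for n,(u,v,w,h) in {'top':(295,172,75,80),'scene':(160,138,95,100)}.items():
    p,d,K,T=load(n); P=pts(d,K,T)
    c=p[v:v+h,u:u+w]; out.append(cv2.resize(c,(390,int(390*h/w)),interpolation=cv2.INTER_CUBIC)[:410])
    f=p.astype(int); sub=np.zeros(d.shape,bool); sub[v:v+h,u:u+w]=1
    o=sub&(f[...,0]>150)&(f[...,2]<80)&(f[...,0]-f[...,1]>70)
    print(n,'button px',np.argwhere(o).mean(0)[::-1],o.sum(),np.median(P[o],0))
    g=sub&(abs(f[...,0]-f[...,1])<10)&(abs(f[...,2]-f[...,1])<10)&(f[...,0]<140)&(P[...,2]>.09)
    print(' pad px',np.argwhere(g).mean(0)[::-1],g.sum(),P[g].mean(0))
    wh=sub&(f.min(2)>185)&(P[...,2]>.06)
    print(' white z range',P[wh].min(0),P[wh].max(0))
H=min(o.shape[0] for o in out)
cv2.imwrite('pics/crop.png',np.hstack([o[:H] for o in out])[:,:,::-1])
E
```

```text
top button px [318.5483871  216.41935484] 31 [ 0.52518832 -0.13461672  0.1382874 ]
 pad px [342.04464286 223.875     ] 112 [ 0.50573261 -0.20203577  0.12913924]
 white z range [ 0.47790139 -0.26306643  0.07195357] [ 0.64906161 -0.08967554  0.14704195]
scene button px [225.09677419 169.67741935] 31 [ 0.5289798  -0.13544235  0.13921351]
 pad px [210.12755102 162.31632653] 196 [ 0.56401502 -0.14395123  0.20922802]Traceback (most recent call last):
  File "<stdin>", line 12, in <module>
    return umr_minimum(a, axis, None, out, keepdims, initial, where)
ValueError: zero-size array to reduction operation minimum which has no identity
```

Run:
```python
from h import *; import cv2
out=[]
for n,(u,v,w,h) in {'top':(295,172,75,80),'scene':(160,138,95,100)}.items():
    p,d,K,T=load(n)
    out.append(cv2.resize(p[v:v+h,u:u+w],(390,410),interpolation=cv2.INTER_CUBIC))
cv2.imwrite('pics/crop.png',np.hstack(out)[:,:,::-1])
```

```text
(no output)
```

View pics/crop.png

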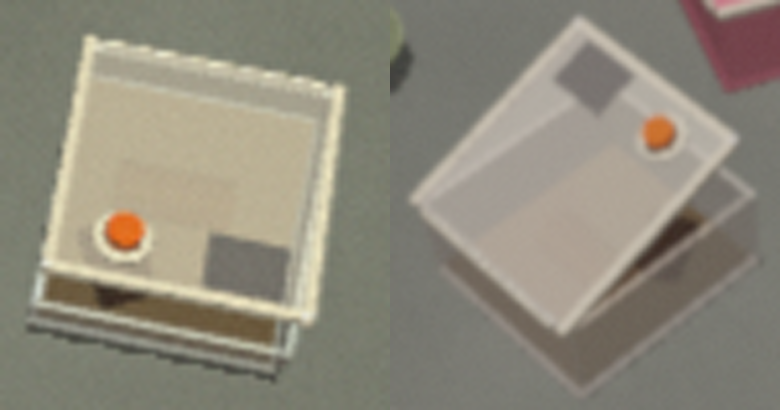

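The crop confirms it: a clear tub with white edges and a raised lid. In the top half the orange button is at (125,230) and the grey pad at (247,266). In the scene half they are at (659,133) and (595,77). I'll fit the pose from these and the lid corners.

```bash
cat >> h.py <<'E'
from scipy.spatial.transform import Rotation as R
def lid(hx,hy,yaw,q,loc):  # loc: x from hinge line toward latch negative, y, z above hinge line
    return (R.from_euler('z',yaw)*R.from_euler('y',q)).apply(loc)+[hx,hy,.076]
PAD=[-.135,-.035,.006]; BT=[-.132,.035,.018]
E
python3 - <<'E'
from h import *
from scipy.optimize import least_squares
loc=np.array([BT,PAD,[0,.075,.006],[0,-.075,.006],[-.16,.075,.006],[-.16,-.075,.006]])
px={'top':[(125,230),(247,266),(90,38),(340,88),(45,264),(308,322)],'scene':[(659,133),(595,77),(562,330),(413,200),(738,137),(578,18)]}
off={'top':(295,172,75/390,80/410,0),'scene':(160,138,95/390,100/410,390)}
def res(x):
    r=[]
    for n in px:
        _,_,K,T=load(n); o=off[n]
        a=np.array(px[n],float); a=np.c_[o[0]+(a[:,0]-o[4]+.5)*o[2]-.5,o[1]+(a[:,1]+.5)*o[3]-.5]
        c=(lid(*x,loc)-T[:3,3])@T[:3,:3]
        r.append(c[:,:2]/c[:,2:]*K[:2]+K[2:]-a)
    return np.concatenate(r).ravel()
f=least_squares(res,[.63,-.21,-.16,.36]); print(f.x); print(f.fun.reshape(-1,2).round(1))
np.save('fit.npy',f.x)
for q in np.r_[f.x[3],.3,.2,.1,0]: print(q,lid(*f.x[:3],q,PAD),lid(*f.x[:3],q,BT))
E
```

```text
[ 0.63507823 -0.1929026  -0.19737132  0.36129374]
[[ 0.5 -0.8]
 [ 0.2  0.1]
 [-0.  -0.7]
 [ 1.  -0.5]
 [ 0.1  0.1]
 [ 1.3 -0.5]
 [ 0.2 -0.8]
 [ 0.4  0.1]
 [ 0.8  0.6]
 [ 0.4 -0.3]
 [ 0.6  0.5]
 [ 1.1  0.1]]
0.36129374417422117 [ 0.50646205 -0.20287557  0.12933308] [ 0.52709982 -0.13561668  0.13949791]
0.3 [ 0.50348718 -0.20228067  0.12162725] [ 0.5235014  -0.13489709  0.13220472]
0.2 [ 0.49964361 -0.20151206  0.10870076] [ 0.51859094 -0.13391512  0.11986555]
0.1 [ 0.49708468 -0.20100034  0.09544754] [ 0.51491295 -0.13317961  0.10708809]
0.0 [ 0.49583597 -0.20075063  0.082     ] [ 0.51250419 -0.13269792  0.094     ]
```

>>> {"op": "send_rows", "data": {"deltas": [[1, 0.26, -0.23, 0, 0, 0, 0], [1, 0.52, -0.45, 0, 0, 0, 0], [1, 0.78, -0.68, 0, 0, 0, 0], [1, 0.78, -0.68, 0, 0, 0, 0]], "force": 20}}

```text
time_s: 0.6
position: [0.3588, -0.5395, 0.2209]
ee_rot: [-0.002, 0.976, 0.219, 0.001]
force: [-0.0, 0.5, 0.7]
gripper_width: 0.012
gripper_force: 0.0
```

>>> {"op": "send_rows", "data": {"deltas": [[1, 0.26, -0.23, 0, 0, 0, 0], [1, 0.52, -0.45, 0, 0, 0, 0], [1, 0.78, -0.68, 0, 0, 0, 0], [1, 0.78, -0.68, 0, 0, 0, 0]]}}

```text
time_s: 1.1
position: [0.4082, -0.4276, 0.2212]
ee_rot: [-0.001, 0.976, 0.218, 0.0]
force: [-0.0, -0.3, 0.1]
gripper_width: 0.0004
gripper_force: 0.0
```

>>> {"op": "send_rows", "data": {"deltas": [[1, 0.26, -0.23, 0, 0, 0, 0], [1, 0.52, -0.45, 0, 0, 0, 0], [1, 0.78, -0.68, 0, 0, 0, 0], [1, 0.78, -0.68, 0, 0, 0, 0]]}}

```text
time_s: 1.6
position: [0.4584, -0.3153, 0.2214]
ee_rot: [-0.0, 0.976, 0.218, 0.0]
force: [0.2, -0.3, -0.3]
gripper_width: -0.0001
gripper_force: 0.0
```

>>> {"op": "send_rows", "data": {"deltas": [[1, 0, 0, 0, 0, 0, 0.2], [1, 0, 0, 0, 0, 0, 0.4], [1, 0, 0, 0, 0, 0, 0.6], [1, 0, 0, 0, 0, 0, 0.8], [1, 0, 0, 0, 0, 0, 0.8]]}}

```text
time_s: 2.22
position: [0.456, -0.3197, 0.2215]
ee_rot: [0.001, 0.995, -0.097, -0.0]
force: [-0.3, 0.9, 0.2]
gripper_width: -0.0
gripper_force: 0.0
```

>>> {"op": "send_rows", "data": {"deltas": [[1, 0.06, -0.25, 0, 0, 0, 0], [1, 0.12, -0.5, 0, 0, 0, 0], [1, 0.18, -0.75, 0, 0, 0, 0], [1, 0.23, -1.0, 0, 0, 0, 0], [1, 0.23, -1.0, 0, 0, 0, 0]]}}

```text
time_s: 2.85
position: [0.5082, -0.2034, 0.2215]
ee_rot: [-0.0, 0.996, -0.094, 0.0]
force: [-1.2, -0.2, -0.5]
gripper_width: -0.0002
gripper_force: 0.0
```

>>> {"op": "send_rows", "data": {"deltas": [[1, 0, -0.04, 0.1, 0, 0, 0], [1, 0, -0.04, 0.25, 0, 0, 0], [1, 0, -0.04, 0.3, 0, 0, 0], [1, 0, -0.04, 0.3, 0, 0, 0]]}}

```text
time_s: 3.35
position: [0.5072, -0.201, 0.1848]
ee_rot: [0.0, 0.995, -0.097, -0.001]
force: [0.4, -0.5, -0.0]
gripper_width: -0.0001
gripper_force: 0.0
```

Run:
```python
from bench import env, vision
import cv2
s=env.read_state(); print(s['time_s'],s['position'],s['ee_rot'],s['force'])
o=[]
for n,(u,v) in {'top':(270,150),'scene':(140,90)}.items():
    p,d=vision.read_camera(n); o.append(cv2.resize(p[v:v+150,u:u+140],(400,428),interpolation=cv2.INTER_CUBIC))
cv2.imwrite('pics/hover.png',cv2.hconcat(o)[:,:,::-1])
```

```text
3.35 [ 0.50718834 -0.20099395  0.18484173] [ 1.19374687e-04  9.95258419e-01 -9.72629739e-02 -7.61489152e-04] [ 0.44160204 -0.48819382 -0.04264936]
```

View pics/hover.png

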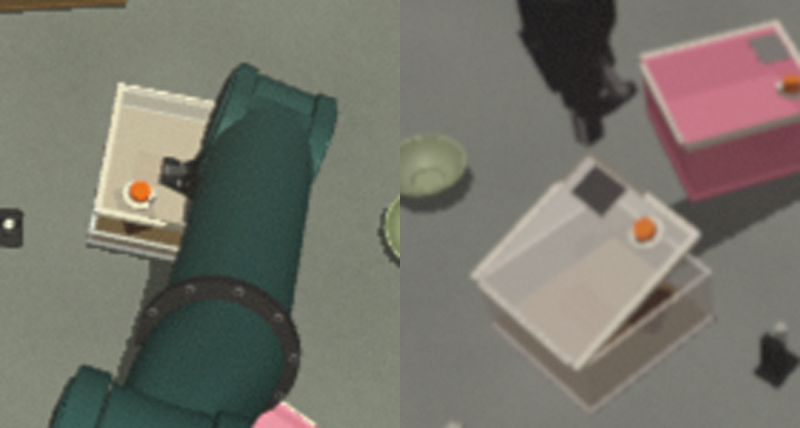

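>>> {"op": "send_rows", "data": {"deltas": [[1, 0, 0.01, 0.1, 0, 0, 0], [1, 0, 0.01, 0.2, 0, 0, 0], [1, -0.01, 0.01, 0.26, 0, 0, 0], [1, -0.02, 0.01, 0.32, 0, 0, 0], [1, -0.04, 0.01, 0.38, 0, 0, 0]]}}

```text
time_s: 4.08
position: [0.5031, -0.2003, 0.1394]
ee_rot: [0.0, 0.995, -0.097, 0.0]
force: [-0.4, 0.6, -0.6]
gripper_width: -0.0001
gripper_force: 0.0
```

>>> {"op": "send_rows", "data": {"deltas": [[1, -0.02, 0, 0.06, 0, 0, 0], [1, -0.04, 0, 0.12, 0, 0, 0], [1, -0.05, 0, 0.18, 0, 0, 0], [1, -0.06, 0, 0.23, 0, 0, 0], [1, -0.06, 0, 0.24, 0, 0, 0]]}}

```text
time_s: 4.7
position: [0.4957, -0.1989, 0.1107]
ee_rot: [-0.0, 0.995, -0.097, -0.0]
force: [0.1, -0.6, 1.2]
gripper_width: 0.0001
gripper_force: 0.4
```

Contact is light, and the tip is now about 4 mm above the shut height. I'll creep down in 1 mm steps.

>>> {"op": "send_rows", "data": {"deltas": [[1, 0, 0, 0.01, 0, 0, 0], [1, 0, 0, 0.02, 0, 0, 0], [1, 0, 0, 0.03, 0, 0, 0], [1, 0, 0, 0.03, 0, 0, 0]]}}

```text
time_s: 5.2
position: [0.4961, -0.199, 0.1075]
ee_rot: [0.0, 0.995, -0.097, 0.0]
force: [0.0, -0.5, -0.4]
gripper_width: -0.0001
gripper_force: 0.1
```

>>> {"op": "send_rows", "data": {"deltas": [[1, 0, 0, 0.01, 0, 0, 0], [1, 0, 0, 0.01, 0, 0, 0]]}}

```text
time_s: 5.45
position: [0.496, -0.199, 0.1062]
ee_rot: [0.0, 0.995, -0.097, 0.0]
force: [0.1, -0.5, 0.4]
gripper_width: 0.0004
gripper_force: 0.1
```

>>> {"op": "send_rows", "data": {"deltas": [[1, 0, 0, 0.01, 0, 0, 0], [1, 0, 0, 0.02, 0, 0, 0], [1, 0, 0, 0.02, 0, 0, 0]]}}

```text
time_s: 5.82
position: [0.496, -0.1989, 0.1037]
ee_rot: [0.0, 0.995, -0.097, -0.0]
force: [-0.0, 0.4, 0.5]
gripper_width: 0.0001
gripper_force: 0.0
```

Run:
```python
from bench import env, vision
import cv2
s=env.read_state(); print(s['time_s'],s['position'],s['force'])
o=[]
for n,(u,v) in {'wrist':None,'scene':(140,110)}.items() if 0 else [('wrist',(0,0)),('scene',(140,110))]:
    p,d=vision.read_camera(n)
    if n=='scene': p=p[v:v+150,u:u+140]
    o.append(cv2.resize(p,(400,428),interpolation=cv2.INTER_CUBIC))
cv2.imwrite('pics/shut.png',cv2.hconcat(o)[:,:,::-1])
```

```text
5.825 [ 0.49597217 -0.19892704  0.10374223] [-0.048858    0.37464071  0.53161555]
```

View pics/shut.png

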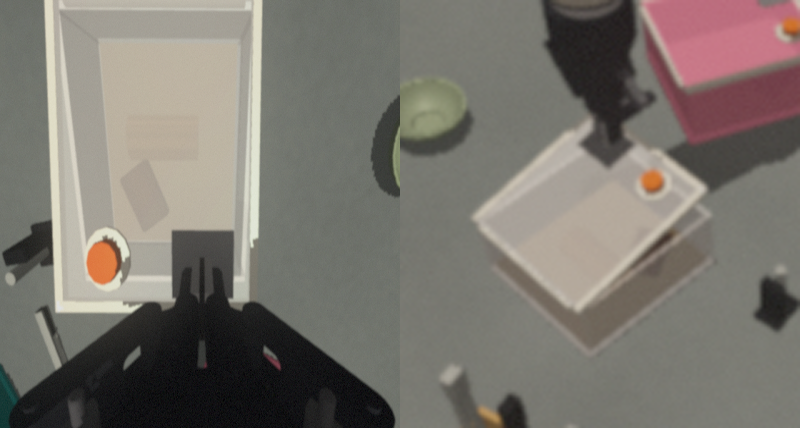

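The lid is partly down: in the right half there is still a gap at (660,240), with the finger on the pad at (605,145). I'll measure the button height and carry on down.

```bash
cat > m.py <<'E'
from h import *; from bench import env, vision
from scipy.optimize import least_squares
s=env.read_state(); print(s['time_s'],s['position'].round(4) if hasattr(s['position'],'round') else s['position'],s['force'])
p,d=vision.read_camera('scene'); _,_,K,T=load('scene')
f=p.astype(int); P=pts(d,K,T)
o=(f[...,0]>150)&(f[...,2]<80)&(f[...,0]-f[...,1]>70)&(abs(P[...,0]-.52)<.035)&(abs(P[...,1]+.134)<.03)
c=np.argwhere(o).mean(0)[::-1]; print('btn px',c,o.sum(),np.median(P[o],0))
x=np.load('fit.npy')
for t in (0,.004,.008):
    def r(q):
        L=np.array(BT)-[0,0,t]; e=(lid(*x[:3],q[0],L)-T[:3,3])@T[:3,:3]; return e[:2]/e[2]*K[:2]+K[2:]-c
    g=least_squares(r,[.1]); print('travel',t,'q',g.x,'res',g.fun)
E
python3 m.py
```

```text
5.925 [ 0.4961 -0.1989  0.1038] [-0.83668315  0.08300707  0.22428689]
btn px [227.72413793 172.82758621] 29 [ 0.52116155 -0.13455761  0.12099242]
travel 0 q [0.21000219] res [ 0.65161793 -0.47788074]
travel 0.004 q [0.24116556] res [ 0.50438586 -0.37225799]
travel 0.008 q [0.27217747] res [ 0.39396545 -0.29213118]
```

>>> {"op": "send_rows", "data": {"deltas": [[1, 0, 0, 0.01, 0, 0, 0], [1, 0, 0, 0.02, 0, 0, 0], [1, 0, 0, 0.03, 0, 0, 0], [1, 0, 0, 0.03, 0, 0, 0]]}}

```text
time_s: 6.48
position: [0.496, -0.1989, 0.1002]
ee_rot: [0.0, 0.995, -0.097, -0.0]
force: [-0.1, 0.6, -0.3]
gripper_width: 0.0001
gripper_force: 0.0
```

```bash
python3 m.py
```

```text
6.475 [ 0.496  -0.1989  0.1002] [-0.1135827   0.57691674 -0.29235518]
btn px [228.21428571 173.5       ] 28 [ 0.51976009 -0.1332306   0.11767265]
travel 0 q [0.17935771] res [ 0.65954127 -0.43148769]
travel 0.004 q [0.21074426] res [ 0.50902139 -0.33545306]
travel 0.008 q [0.24192323] res [ 0.3961043 -0.2624537]
```

```bash
python3 - <<'E'
from h import *
_,_,K,T=load('scene')
def pr(p,o):
    e=(np.array(p)-T[:3,3])@T[:3,:3]; u=e[:2]/e[2]*K[:2]+K[2:]; return ((u-o)*[400/140,428/150]+[400,0]).round()
for a in (0,.006,.025): print(a,'hover',pr([.507,-.201,.1848-a],(140,90)),'shut',pr([.496,-.199,.1037-a],(140,110)))
x=np.load('fit.npy'); print('pad at q.21',lid(*x[:3],.21,PAD),pr(lid(*x[:3],.21,PAD),(140,110)))
E
python3 - <<'E'
from bench import env, vision
import cv2
o=[]
p,d=vision.read_camera('scene'); o.append(cv2.resize(p[130:190,190:250],(400,400),interpolation=cv2.INTER_CUBIC))
p,d=vision.read_camera('wrist'); o.append(cv2.resize(p[200:340,210:350],(400,400),interpolation=cv2.INTER_CUBIC))
cv2.imwrite('pics/c5.png',cv2.hconcat(o)[:,:,::-1])
E
```

```text
0 hover [594. 147.] shut [613. 147.]
0.006 hover [595. 152.] shut [614. 151.]
0.025 hover [597. 167.] shut [616. 164.]
pad at q.21 [ 0.49997069 -0.20157747  0.11001027] [608. 143.]
```

View pics/c5.png

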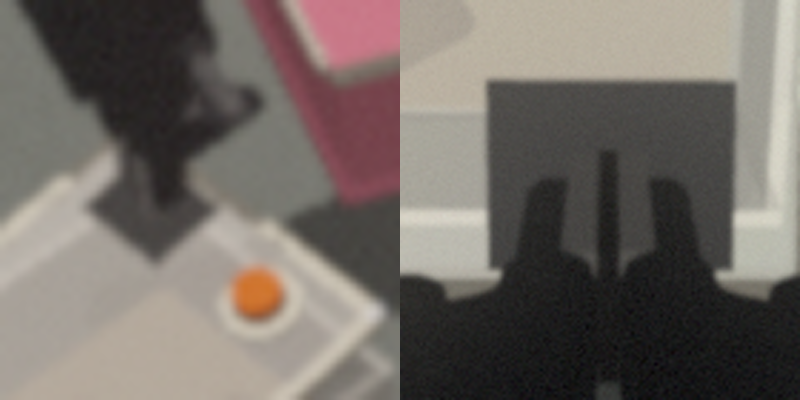

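Seen in the images, the fingertips sit about 7 mm behind the reported TCP rather than 25 mm ahead of it. Contact is centred on the pad, so I'll go by measured lid angle and force. About 24 mm remain.

>>> {"op": "send_rows", "data": {"deltas": [[1, 0, 0, 0.03, 0, 0, 0], [1, 0, 0, 0.06, 0, 0, 0], [1, -0.01, 0, 0.09, 0, 0, 0], [1, -0.01, 0, 0.12, 0, 0, 0], [1, -0.01, 0, 0.12, 0, 0, 0]]}}

```text
time_s: 7.25
position: [0.4946, -0.1986, 0.0855]
ee_rot: [-0.0, 0.995, -0.097, -0.0]
force: [0.2, -0.2, -1.1]
gripper_width: -0.0
gripper_force: 0.0
```

```bash
python3 m.py
```

```text
7.25 [ 0.4946 -0.1986  0.0855] [ 0.19625188 -0.24304646 -1.08709822]
btn px [229.40740741 176.07407407] 27 [ 0.51655769 -0.13421602  0.10488278]
travel 0 q [0.07629312] res [ 0.87522806 -0.37893559]
travel 0.004 q [0.10831037] res [ 0.71989263 -0.31513731]
travel 0.008 q [0.13996518] res [ 0.60318446 -0.2662175 ]
```

>>> {"op": "send_rows", "data": {"deltas": [[1, 0, 0, 0.02, 0, 0, 0], [1, 0, 0, 0.04, 0, 0, 0], [1, 0, 0, 0.06, 0, 0, 0], [1, 0, 0, 0.06, 0, 0, 0]]}}

```text
time_s: 7.8
position: [0.4948, -0.1987, 0.0785]
ee_rot: [0.0, 0.995, -0.097, -0.0]
force: [-0.2, 0.4, -0.3]
gripper_width: 0.0001
gripper_force: 0.0
```

>>> {"op": "send_rows", "data": {"deltas": [[1, 0, 0, 0.01, 0, 0, 0], [1, 0, 0, 0.02, 0, 0, 0], [1, 0, 0, 0.02, 0, 0, 0]]}}

```text
time_s: 8.18
position: [0.4949, -0.1987, 0.0762]
ee_rot: [0.0, 0.995, -0.097, 0.0]
force: [0.2, -0.4, -0.1]
gripper_width: -0.0001
gripper_force: 0.0
```

```bash
python3 m.py
```

```text
8.175 [ 0.4949 -0.1987  0.0762] [ 0.21342294 -0.41602066 -0.12967413]
btn px [230.30769231 177.88461538] 26 [ 0.51589776 -0.13263505  0.0968499 ]
travel 0 q [0.00570477] res [ 0.70326085 -0.21846846]
travel 0.004 q [0.03796152] res [ 0.55006208 -0.17333765]
travel 0.008 q [0.06980062] res [ 0.43481993 -0.13848197]
```

>>> {"op": "send_rows", "data": {"deltas": [[1, 0, 0, 0.01, 0, 0, 0], [1, 0, 0, 0.01, 0, 0, 0]]}}

```text
time_s: 8.48
position: [0.4949, -0.1987, 0.075]
ee_rot: [0.0, 0.995, -0.097, 0.0]
force: [-0.2, -0.4, -0.1]
gripper_width: -0.0002
gripper_force: 0.0
```

>>> {"op": "send_rows", "data": {"deltas": [[1, 0, 0, 0.01, 0, 0, 0], [1, 0, 0, 0.01, 0, 0, 0]]}}

```text
time_s: 8.72
position: [0.4949, -0.1987, 0.0738]
ee_rot: [0.0, 0.995, -0.097, 0.0]
force: [-0.1, -0.2, 0.1]
gripper_width: -0.0003
gripper_force: 0.0
```

```bash
python3 m.py
```

```text
8.725 [ 0.4949 -0.1987  0.0738] [-0.0523476  -0.18408923  0.12415966]
btn px [230.18518519 178.11111111] 27 [ 0.51447928 -0.13312847  0.09399148]
travel 0 q [-0.00052106] res [ 0.88081208 -0.26489198]
travel 0.004 q [0.03177977] res [ 0.72769173 -0.2221078 ]
travel 0.008 q [0.06365216] res [ 0.61249656 -0.18900864]
```

>>> {"op": "send_rows", "data": {"deltas": [[1, 0, 0, 0.01, 0, 0, 0], [1, 0, 0, 0.01, 0, 0, 0]]}}

```text
time_s: 9.02
position: [0.4948, -0.1987, 0.0726]
ee_rot: [0.0, 0.995, -0.097, -0.0]
force: [-0.7, 0.2, -0.3]
gripper_width: -0.0002
gripper_force: 0.0
```

```bash
python3 m.py
```

```text
9.025 [ 0.4948 -0.1987  0.0726] [-0.70409598  0.17352877 -0.30191808]
btn px [230.35714286 178.64285714] 28 [ 0.51516377 -0.132779    0.09316604]
travel 0 q [-0.01971098] res [ 0.86917402 -0.23550769]
travel 0.004 q [0.01263785] res [ 0.71716484 -0.19746264]
travel 0.008 q [0.04454771] res [ 0.60276989 -0.16794866]
```

>>> {"op": "send_rows", "data": {"deltas": [[1, 0, 0, 0.01, 0, 0, 0], [1, 0, 0, 0.01, 0, 0, 0]]}}

```text
time_s: 9.32
position: [0.4949, -0.1987, 0.0722]
ee_rot: [-0.0, 0.995, -0.097, 0.0]
force: [-0.7, 0.4, 6.9]
gripper_width: 0.0003
gripper_force: 3.4
```

>>> {"op": "send_rows", "data": {"deltas": [[1, 0, 0, 0.01, 0, 0, 0], [1, 0, 0, 0.01, 0, 0, 0]]}}

```text
time_s: 9.57
position: [0.4949, -0.1987, 0.072]
ee_rot: [-0.0, 0.995, -0.097, 0.0]
force: [-4.1, 2.1, 15.6]
gripper_width: 0.0
gripper_force: 7.9
```

```bash
python3 m.py
python3 - <<'E'
from bench import env, vision
import cv2
o=[]
p,d=vision.read_camera('scene'); o.append(cv2.resize(p[130:230,150:250],(400,400),interpolation=cv2.INTER_CUBIC))
p,d=vision.read_camera('wrist'); o.append(cv2.resize(p,(533,400),interpolation=cv2.INTER_CUBIC)[:,:400])
cv2.imwrite('pics/c6.png',cv2.hconcat(o)[:,:,::-1])
E
```

```text
9.575 [ 0.4949 -0.1987  0.072 ] [-4.12866285  2.06582903 15.6162074 ]
btn px [230.4137931  178.72413793] 29 [ 0.51567801 -0.13317597  0.09288571]
travel 0 q [-0.02289033] res [ 0.83772447 -0.22294437]
travel 0.004 q [0.00946147] res [ 0.68594993 -0.18554167]
travel 0.008 q [0.04137383] res [ 0.57172597 -0.15651667]
```

View pics/c6.png

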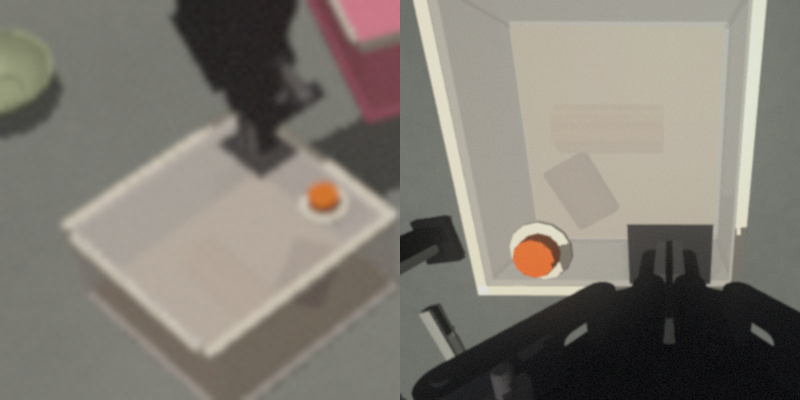

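The lid is fully shut: a firm stop at 15.6 N, no gap in the left view, and the button still standing out at (322,196). Lifting and moving over the button.

>>> {"op": "send_rows", "data": {"deltas": [[1, 0, 0, -0.05, 0, 0, 0], [1, 0, 0, -0.2, 0, 0, 0], [1, 0, 0, -0.35, 0, 0, 0], [1, 0, 0, -0.35, 0, 0, 0]]}}

```text
time_s: 10.22
position: [0.4958, -0.1991, 0.1132]
ee_rot: [0.0, 0.995, -0.097, 0.001]
force: [-0.5, -0.2, 0.4]
gripper_width: -0.0001
gripper_force: 0.0
```

>>> {"op": "send_rows", "data": {"deltas": [[1, 0.01, -0.14, 0, 0, 0, 0], [1, 0.02, -0.28, 0, 0, 0, 0], [1, 0.03, -0.42, 0, 0, 0, 0], [1, 0.04, -0.57, 0, 0, 0, 0], [1, 0.04, -0.57, 0, 0, 0, 0]]}}

```text
time_s: 10.85
position: [0.5133, -0.13, 0.1121]
ee_rot: [-0.0, 0.996, -0.095, -0.0]
force: [-0.0, 0.2, -0.3]
gripper_width: -0.0001
gripper_force: 0.0
```

```bash
python3 m.py
python3 - <<'E'
from bench import env, vision
import cv2
o=[]
p,d=vision.read_camera('scene'); o.append(cv2.resize(p[130:230,150:250],(400,400),interpolation=cv2.INTER_CUBIC))
p,d=vision.read_camera('wrist'); o.append(cv2.resize(p,(533,400),interpolation=cv2.INTER_CUBIC)[:,66:466])
cv2.imwrite('pics/c7.png',cv2.hconcat(o)[:,:,::-1])
E
```

```text
10.85 [ 0.5133 -0.13    0.1121] [-0.01213569  0.20969512 -0.33166288]
btn px [nan nan] 0 [nan nan nan]m.py:7: RuntimeWarning: Mean of empty slice.
  c=np.argwhere(o).mean(0)[::-1]; print('btn px',c,o.sum(),np.median(P[o],0))
  ret = um.true_divide(
  return _methods._mean(a, axis=axis, dtype=dtype,
Traceback (most recent call last):
  File "m.py", line 12, in <module>
    g=least_squares(r,[.1]); print('travel',t,'q',g.x,'res',g.fun)
ValueError: Residuals are not finite in the initial point.
```

View pics/c7.png

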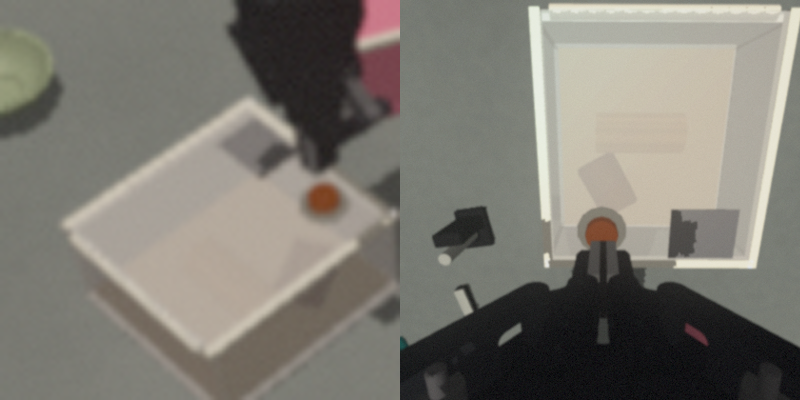

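Both views show the tip centred over the button: wrist (602,245) above (602,232), scene (315,165) above (322,198). Pressing down slowly.

>>> {"op": "send_rows", "data": {"deltas": [[1, 0, 0.01, 0.1, 0, 0, 0], [1, 0, 0.01, 0.18, 0, 0, 0], [1, 0, 0.01, 0.21, 0, 0, 0], [1, 0, 0.01, 0.23, 0, 0, 0], [1, 0, 0.01, 0.25, 0, 0, 0]]}}

```text
time_s: 11.62
position: [0.5122, -0.1339, 0.0824]
ee_rot: [0.0, 0.995, -0.097, -0.0]
force: [-1.6, -1.0, 3.9]
gripper_width: 0.0003
gripper_force: 2.0
```

>>> {"op": "send_rows", "data": {"deltas": [[1, 0, 0, 0.01, 0, 0, 0], [1, 0, 0, 0.02, 0, 0, 0], [1, 0, 0, 0.03, 0, 0, 0], [1, 0, 0, 0.03, 0, 0, 0]]}}

```text
time_s: 12.12
position: [0.5122, -0.1338, 0.0786]
ee_rot: [0.0, 0.995, -0.097, -0.0]
force: [-1.7, -1.2, 3.0]
gripper_width: 0.0004
gripper_force: 1.6
```

Now pressing with about 3–4 N and the button is moving.

>>> {"op": "send_rows", "data": {"deltas": [[1, 0, 0, 0.01, 0, 0, 0], [1, 0, 0, 0.015, 0, 0, 0], [1, 0, 0, 0.015, 0, 0, 0]]}}

```text
time_s: 12.5
position: [0.5122, -0.1338, 0.0767]
ee_rot: [0.0, 0.995, -0.097, -0.0]
force: [-2.6, 0.4, 3.2]
gripper_width: 0.0002
gripper_force: 1.4
```

>>> {"op": "send_rows", "data": {"deltas": [[1, 0, 0, 0.01, 0, 0, 0], [1, 0, 0, 0.01, 0, 0, 0]]}}

```text
time_s: 12.75
position: [0.5123, -0.1338, 0.0761]
ee_rot: [-0.0, 0.995, -0.097, -0.0]
force: [-3.5, -0.5, 8.1]
gripper_width: -0.0001
gripper_force: 4.0
```

>>> {"op": "send_rows", "data": {"deltas": [[1, 0, 0, 0.01, 0, 0, 0], [1, 0, 0, 0.01, 0, 0, 0]]}}

```text
time_s: 13.0
position: [0.5123, -0.1338, 0.0759]
ee_rot: [-0.0, 0.995, -0.097, -0.0]
force: [-4.6, 0.0, 17.5]
gripper_width: -0.0002
gripper_force: 8.4
```

There is a hard stop 3.8 mm above the lid's own stop, which is the button's home height. Lifting clear.

>>> {"op": "send_rows", "data": {"deltas": [[1, 0, 0, -0.05, 0, 0, 0], [1, 0, 0, -0.3, 0, 0, 0], [1, 0, 0, -0.65, 0, 0, 0], [1, 0, 0, -1.0, 0, 0, 0], [1, 0, 0, -1.0, 0, 0, 0]]}}

```text
time_s: 13.62
position: [0.516, -0.1339, 0.1976]
ee_rot: [0.0, 0.995, -0.096, 0.005]
force: [0.3, -0.3, 0.6]
gripper_width: 0.0004
gripper_force: 0.0
```

>>> {"op": "send_rows", "data": {"deltas": [[1, -0.1, 0.3, -0.1, 0, 0, 0], [1, -0.2, 0.6, -0.2, 0, 0, 0], [1, -0.2, 1.0, -0.2, 0, 0, 0], [1, -0.2, 1.0, -0.2, 0, 0, 0]]}}

```text
time_s: 14.12
position: [0.4644, -0.2509, 0.2178]
ee_rot: [0.001, 0.995, -0.1, -0.0]
force: [0.5, 0.1, 0.5]
gripper_width: 0.0
gripper_force: 0.0
```

```bash
python3 m.py
python3 - <<'E'
from bench import env, vision
import cv2
p,d=vision.read_camera('scene'); cv2.imwrite('pics/end.png',cv2.resize(p,(800,600),interpolation=cv2.INTER_CUBIC)[:,:,::-1])
E
```

```text
14.125 [ 0.4644 -0.2509  0.2178] [0.50369883 0.11369415 0.4841458 ]
btn px [230.3125 180.1875] 16 [ 0.51478514 -0.13458309  0.08547601]
travel 0 q [-0.07055147] res [ 1.27058656 -0.25057156]
travel 0.004 q [-0.03805281] res [ 1.12192646 -0.22593608]
travel 0.008 q [-0.00602677] res [ 1.0099628  -0.20656219]
```

View pics/end.png

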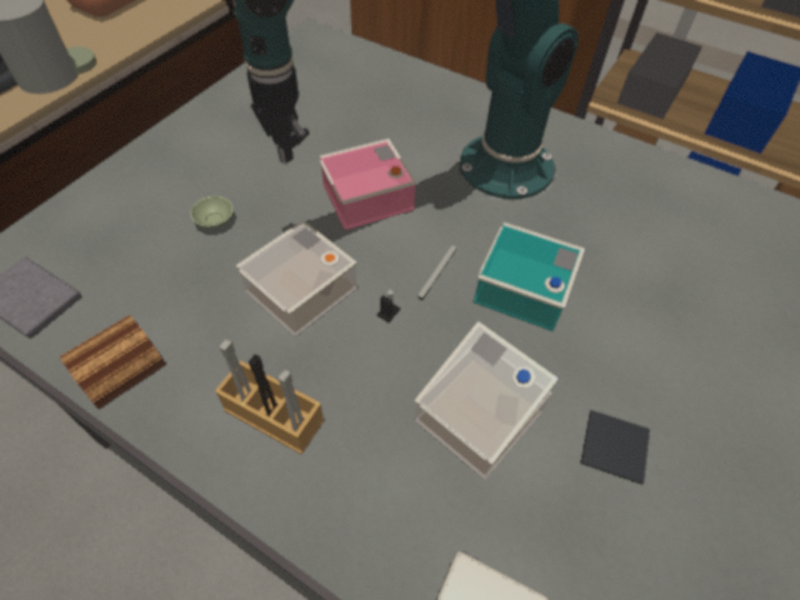

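The lid is shut, the button is in (depth 85.5 mm, home is 86 mm), and the hand is clear at (280,140). The blue tub at (485,400) and everything else stand as before. Handing in.

```bash
python3 -c "
from bench import close_job
print(close_job())"
```

```text
the job is handed in; nothing more can be done
None
```

I closed the orange-button tub's lid fully, pressed its button home and moved the hand clear; the blue tub and everything else looked unmoved in the last picture, and the job is handed in, with no verdict returned.

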